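# Fetch the tube block from behind the bottles and lock it into the mixer

## Robot

A 7-joint arm with a two-finger parallel gripper is mounted at the origin on the work surface. World frame = base frame: x ahead of the robot, y to its left, z up, the work surface at z = 0. Lengths are in m, angles in rad, forces in N, time in s.
With the tool pointing down it reaches from about 0.4 to 0.85 m from the base axis. Payload 4.5 kg.
Tool frame: the origin (TCP) lies at the very end of the fingers, on their centre line; the grasp point (between the pads) lies 19 mm behind it; z points along the fingers, y is the line along which they close (so a half turn about z gives the same grasp; the last joint's range is limited). The gripper opens to 88 mm and grips with 3 to 60 N. Pads are 18 mm wide; open, the fingers measure 123 mm over their backs; the gripper's body (75 mm by 187 mm) begins 45 mm behind the grasp point.
Start: joints at [-1.25, 0.689, -0.195, 1.565, 0.157, 0.902, -0.215], TCP at [0.177, 0.6, 0.208] pointing down, gripper open.
Joint ranges: [-3.01, 3.01], [-0.46, 2.08], [-1.47, 1.51], [0.13, 2.56], [-1, 4.14], [0.04, 2.09], [-2.66, 2.66]. Speed limits (rad/s): [2.57, 2.57, 3.14, 3.14, 3.14, 3.14, 3.14].

## Interface

Orientations are given as a unit quaternion [x, y, z, w].
In Python, from plant import r gives the robot as it stands. The module is installed in compiled form; this text tells all that it offers.
- The arm moves only by the tool step_arm, never from a script. Its argument "increments" is a list of rows, each a list of 2 entries, a list of its own where there are three numbers: the shift along the world's x, y, z in cm, then the turn, a rotation vector about the world's x, y, z in degrees. A call has exactly 10 rows; each row shifts and turns the commanded pose from where the row before left it; what a row does not reach is not made up. A row lasts 1/10 s, in which the tool goes at most 50 mm and 8.59 degrees, less where a joint would pass 70% of its speed; a pose out of reach is approached as far as the arm can. A call is refused whole if a number of a shift passes 5 or a number of a turn 8.59, either way. A call with a gripper value outside its range is refused whole. "fingers" is the opening, from 0 (shut) to 1 (fully open), set as the call begins (left out, the last holds). The fingers move at their own pace and stop on an object; "grip_force" is the grip in N (left out, the last holds). Time passes only in rows, so rows that do not move let the fingers close, or fill a call up. It gives the time, the measured TCP pose, the force, the opening and the grip force at its end, in the units of the state.
- r.get_state(): the state, without advancing time (a new reading comes with each control period).
- r.snapshot(name): name is "scene" or "top"; returns (picture, depth): 480x640x3 uint8, red, green, blue; 480x640 float32, m along the optical axis (not along the pixel's ray), 0 where there is no reading.
- r.calibration(name): a dict with "fov_y" (degrees; the focal length in pixels is half the picture's height over the tangent of half this angle, whatever the lens; pixels are square), "cx", "cy" (the principal point, pixels), "k1" (the pictures are not rectified: a ray, as slopes to the right and down, at radius r is drawn at 1 + k1 r^2 times it, then the intrinsics apply), "R" (3x3) and "t" (3): a world point X has camera coordinates R X + t. Camera axes: x right, y down, z forward; pixel columns grow to the right and rows downward; lengths in m; the calibration is good to about 2 mm. A picture is of the moment at which its call begins. calibration takes no time and is no camera call.
- r.finish_job(): hands the job in; it is judged then, once.
The state is a dict: "clock": time; "q": joint angles; "qd": joint speeds; "joint_torque": joint torques, N m; "tool_pos": TCP position; "eef_rot": TCP orientation; "contact_force": force on the tool from outside, world axes, zero at the start; "moment": the same for the moment, N m; "opening": opening from 0.0 (shut) to 1.0 (fully open); "finger_force": force on a finger pad.
Only numpy, scipy, OpenCV 4.12 (cv2) and the standard library are available. Lean on these libraries where they do the work, as an engineer would, in place of code of your own. Each camera call takes 0.05 s, during which the arm holds its last target. There are 200 camera calls.

## Task

The tube block is hemmed in by three bottles in the steel storage tray: move all three bottles across to the white spill tray, then take out the block, set it flat inside the rim of the mixer's sprung carrier and push it down until the catch holds the carrier down by itself. Once it is locked in, put each bottle back upright where it stood in the storage tray. Keep the bottles upright, set things down rather than dropping them, and do not disturb the calculator, the pen cup or the tip box.

Things in the scene. Friction and masses are not known exactly. Their poses are not given: they have to be found in the camera images.
- tall_bottle_center (a point): Tall round white plastic bottle with a thin neck, 142 mm high: body 56 mm in diameter up to 98 mm, cap 29 mm in diameter from 118 to 142 mm above the foot (grip it there). 0.2 kg. Stands in the flat steel storage tray (175 x 235 mm, rim 14 mm high), whose floor is 4 mm above the bench. Point: on its axis, half-way up, 71 mm above its foot; z up.
- wide_jar_center (a point): Squat round brown glass jar, 106 mm high: body 62 mm in diameter up to 72 mm, broad black lid 50 mm in diameter from 82 to 106 mm above the foot (grip it there). 0.3 kg. Stands in the storage tray. Point: on its axis, half-way up, 53 mm above its foot; z up.
- square_bottle_center (a point): Square pale glass bottle, 124 mm high: body 54 x 54 mm up to 88 mm, round grey cap 40 mm in diameter from 98 to 124 mm above the foot (grip it there). 0.3 kg. Stands in the storage tray. Point: on its axis, half-way up, 62 mm above its foot; z up.
- block_center (a point): Aluminium tube block with 12 wells, 46 (its x) x 64 (its y) x 38 mm, 0.25 kg; grip it across the 46 mm. Stands on the storage tray's floor, long side along the tray's; a bottle stands close (5 to 15 mm) on its left, right and robot side, which one where is chance. Point: its centre, 19 mm above its underside. A half turn about z makes no difference.
- spill_tray: White shallow tray, fixed, 200 (x) x 220 (y) x 14 mm outside, walls 4 mm, floor 4 mm above the bench: room for the three bottles, 95 mm apart. Origin: centre of its underside.
- carrier_seat (a point): Middle of the face of the mixer's sprung carrier, moving with it; z up. Face 109 mm above the bench when raised, 60 (x) x 78 (y) mm inside a rim 5 mm high; the block's 46 mm go along x. Mixer: white and blue, fixed, 190 (x) x 150 (y) mm, deck 85 mm above the bench, panel at -x. Its spring catch stands on the deck 46 to 70 mm to +y, up to 27 mm above the deck: keep off it.
- carrier (a joint): How far the carrier is pushed down, m: 0 raised, 0.015 at its stop. The block's weight sinks it by 0 to 3 mm; pushing it to the stop takes about 6 to 11 N more on the block. Held there a moment, the catch snaps over it, and it then stays at about 0.0135 when let go; if not caught, it springs up again.
- calculator: Bystander: grey desk calculator 120 (x) x 78 (y) x 15 mm, lying beyond the storage tray. Origin: centre of its underside.
- pen_cup: Bystander: brass pen cup 72 mm in diameter, 90 mm high, with pens up to 150 mm. Origin: centre of its underside.
- tip_box: Bystander: closed grey pipette-tip box 85 (x) x 120 (y) x 58 mm. Origin: centre of its underside.

How it is judged:
On the way, in this order (a step that is already met when the one before it is completed fails the run):
1. all three bottles stand upright in the spill tray while the block is still in its place (x of tall_bottle_center in the frame of spill_tray between -0.085 and 0.085 m and y of tall_bottle_center in the frame of spill_tray between -0.095 and 0.095 m and z of tall_bottle_center in the frame of spill_tray below 0.083 m and angle between each of tall_bottle_center, wide_jar_center, square_bottle_center's own z axis and vertical below 0.12 rad and x of wide_jar_center in the frame of spill_tray between -0.085 and 0.085 m and y of wide_jar_center in the frame of spill_tray between -0.095 and 0.095 m and z of wide_jar_center in the frame of spill_tray below 0.065 m and x of square_bottle_center in the frame of spill_tray between -0.085 and 0.085 m and y of square_bottle_center in the frame of spill_tray between -0.095 and 0.095 m and z of square_bottle_center in the frame of spill_tray below 0.074 m and distance of block_center from where it was at the start of the episode below 0.03 m), for 0.2 s.
2. the block sits in the carrier, the catch holds the carrier down with the robot off the block, and the bottles are still in the spill tray (x of block_center in the frame of carrier_seat between -0.01 and 0.01 m and y of block_center in the frame of carrier_seat between -0.01 and 0.01 m and z of block_center in the frame of carrier_seat between 0.014 and 0.024 m and angle between block_center's own z axis and vertical below 0.08 rad and angle between the x axis of block_center and the x axis of carrier_seat, either way round below 0.3 rad and value of joint carrier above 0.0115 m and contact force between each of the arm, the fingers and block below 0.5 N and x of tall_bottle_center in the frame of spill_tray between -0.085 and 0.085 m and y of tall_bottle_center in the frame of spill_tray between -0.095 and 0.095 m and z of tall_bottle_center in the frame of spill_tray below 0.083 m and angle between each of tall_bottle_center, wide_jar_center, square_bottle_center's own z axis and vertical below 0.12 rad and x of wide_jar_center in the frame of spill_tray between -0.085 and 0.085 m and y of wide_jar_center in the frame of spill_tray between -0.095 and 0.095 m and z of wide_jar_center in the frame of spill_tray below 0.065 m and x of square_bottle_center in the frame of spill_tray between -0.085 and 0.085 m and y of square_bottle_center in the frame of spill_tray between -0.095 and 0.095 m and z of square_bottle_center in the frame of spill_tray below 0.074 m), for 0.2 s.
At the end, for the whole second after the job is handed in: The block lies flat inside the carrier's rim (within 10 mm of its middle, the right way round within 0.3 rad) with the carrier held down by the catch (more than 11.5 mm down), and each bottle stands upright within 15 mm of where it stood at the start; everything is released and at rest (x of block_center in the frame of carrier_seat between -0.01 and 0.01 m and y of block_center in the frame of carrier_seat between -0.01 and 0.01 m and z of block_center in the frame of carrier_seat between 0.014 and 0.024 m and angle between block_center's own z axis and vertical below 0.08 rad and angle between the x axis of block_center and the x axis of carrier_seat, either way round below 0.3 rad and value of joint carrier above 0.0115 m and contact force between each of the arm, the fingers and block below 0.5 N and distance of each of tall_bottle_center, wide_jar_center, square_bottle_center from where it was at the start of the episode below 0.015 m and angle between each of tall_bottle_center, wide_jar_center, square_bottle_center's own z axis and vertical below 0.1 rad and linear speed of each of tall_bottle, wide_jar, square_bottle, block below 0.03 m/s); the robot touches nothing.
It fails at once if a bottle is tipped (more than 35 degrees) (angle between any of tall_bottle_center, wide_jar_center, square_bottle_center's own z axis and vertical above 0.6 rad).
It fails at once if a bottle or the block is dropped (let fall more than about 25 mm) ((linear speed of tall_bottle above 0.7 m/s and contact force between the fingers and tall_bottle below 0.1 N) or (linear speed of wide_jar above 0.7 m/s and contact force between the fingers and wide_jar below 0.1 N) or (linear speed of square_bottle above 0.7 m/s and contact force between the fingers and square_bottle below 0.1 N) or (linear speed of block above 0.7 m/s and contact force between the fingers and block below 0.1 N)).
It fails at once if the calculator, the pen cup or the tip box is shifted by more than 20 mm (distance of any of calculator, pen_cup, tip_box from where it was at the start of the episode above 0.02 m).
It also fails if it takes over 144 s, if anything falls off the work surface, if the arm or the gripper's body presses on something with over 40 N, if the wrist force passes 120 N, or if a joint passes its speed limit or range.

## Working session

There is one attempt and no reset: what is moved stays moved. The work goes in short steps, Python scripts to look and compute and a tool call to move; the robot and the scene stay as the last step left them, time stands still between calls to the robot, and variables do not carry over. Pictures are saved under pics/ and viewed, at most 14 in all, crops included, and the job is handed in when it is done.

Besides the shell and the picture viewer there is one more tool, called by a JSON object that holds its "name" and its "arguments", one argument or row to a line. step_arm: Moves the arm, as the interface text tells. Its arguments: {"type":"object","properties":{"increments":{"type":"array","items":{"type":"array"}},"fingers":{"type":"number"},"grip_force":{"type":"number"}},"required":["increments"]}

```bash
mkdir -p pics; cat > h.py <<'E'
import numpy as np, cv2
from plant import r
def K(n):
    c=r.calibration(n); f=240/np.tan(np.radians(c["fov_y"])/2)
    return c,np.array([[f,0,c["cx"]],[0,f,c["cy"]],[0,0,1]]),np.array([c["k1"],0,0,0,0.])
def cloud(n,d):
    c,k,D=K(n); v,u=np.mgrid[0:480,0:640]
    p=cv2.undistortPoints(np.stack([u,v],-1).reshape(-1,1,2).astype(float),k,D).reshape(480,640,2)
    X=np.dstack([p*d[...,None],d]).reshape(-1,3)
    W=(X-np.array(c["t"]))@np.array(c["R"]); W[d.ravel()==0]=np.nan
    return W.reshape(480,640,3)
def snap(n,name):
    a,d=r.snapshot(n); cv2.imwrite(f"pics/{name}.png",a[...,::-1]); np.savez(f"pics/{name}.npz",a=a,d=d)
    return a,d
E
python3 - <<'E'
from h import *
for n in("scene","top"):
    snap(n,n+"0"); c=r.calibration(n); print(n,c["fov_y"],c["k1"],-np.array(c["R"]).T@c["t"])
s=r.get_state();print(s["clock"],s["tool_pos"],s["eef_rot"],s["contact_force"],s["opening"])
E
```

```text
scene 57.427910481198836 0.028230506915702135 [0.90872638 0.46259772 0.89160494]
top 47.57880999708778 -0.13006011391246763 [4.26365551e-01 3.33886383e-05 1.02285678e+00]
0.1 [0.17666784 0.59886586 0.20678636] [ 1.42860053e-01  9.89742557e-01 -8.20755434e-04 -5.46452018e-05] [ 0.18154027 -0.26243212  0.62814102] 0.9982172302904087
```

View pics/top0.png

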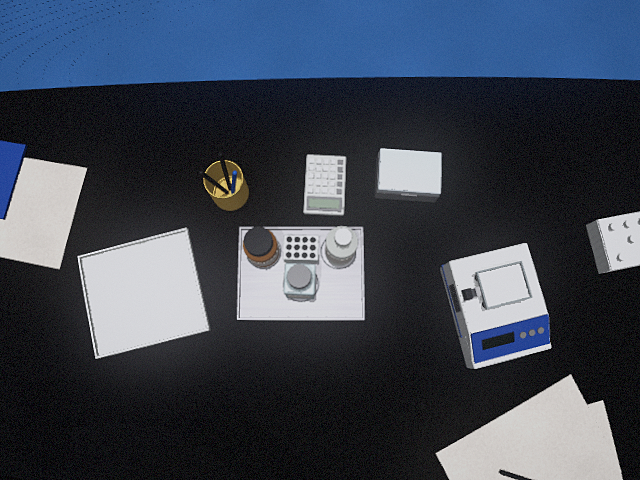

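View pics/scene0.png

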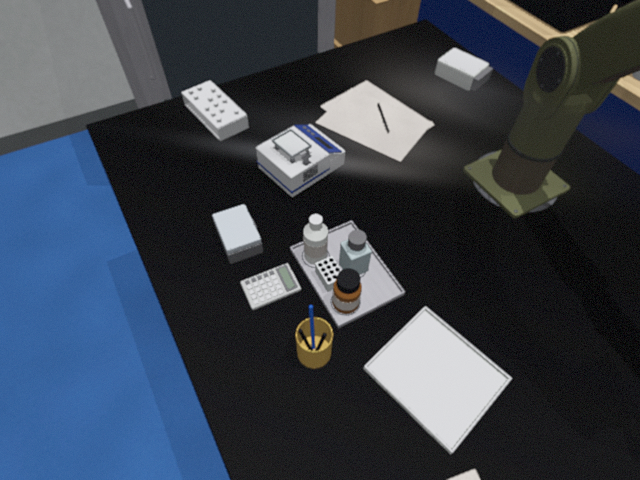

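The top view has +x up and +y left. In the storage tray, the jar is at (261,245), the tall bottle at (342,240), the square bottle at (299,280) and the block at (301,247). The spill tray is around (143,293) and the mixer carrier around (503,285).

```bash
cat > m.py <<'E'
from h import *
def rect(W,box,zl,zh,nm,view):
    x0,x1,y0,y1=box
    m=(W[...,0]>x0)&(W[...,0]<x1)&(W[...,1]>y0)&(W[...,1]<y1)&(W[...,2]>zl)&(W[...,2]<zh)
    m=m.astype(np.uint8); n,l,s,c=cv2.connectedComponentsWithStats(m)
    if n<2: print(view,nm,"none");return
    i=1+np.argmax(s[1:,4]); P=W[l==i]
    (cx,cy),(w,h),a=cv2.minAreaRect((P[:,:2]*1000).astype(np.float32))
    print(view,nm,"n",len(P),"ctr %.1f %.1f size %.1f %.1f ang %.1f zmed %.1f"%(cx,cy,w,h,a,1000*np.median(P[:,2])),"mean",(P.mean(0)[:2]*1000).round(1))
E
python3 - <<'E'
from m import *
for v in("top","scene"):
    z=np.load(f"pics/{v}0.npz"); W=cloud(v,z["d"])
    if v=="top":
        for p in[(261,240),(342,236),(299,275),(301,240),(143,293),(503,285),(223,185),(325,180),(410,160),(530,340),(465,294)]: print(p,W[p[1],p[0]].round(3))
    t=(.3,.75,-.15,.2)
    rect(W,t,.100,.120,"jar lid",v)
    rect(W,(.3,.75,-.03,.05),.119,.135,"sq cap",v)
    rect(W,t,.137,.155,"tall cap",v)
    rect(W,(.4,.6,-.02,.06),.036,.047,"block top",v)
    rect(W,(.3,.7,.15,.6),.001,.03,"spill",v)
    rect(W,(.3,.65,-.15,.2),.002,.03,"storage",v)
    rect(W,(.3,.65,-.6,-.2),.104,.125,"carrier",v)
    rect(W,(.3,.65,-.6,-.2),.08,.125,"mixer",v)
    rect(W,(.3,.8,.05,.3),.085,.2,"cup",v)
    rect(W,(.55,.8,-.25,-.05),.05,.065,"tipbox",v)
    rect(W,(.5,.8,-.1,.1),.01,.02,"calc",v)
E
```

```text
(261, 240) [0.615 0.087 0.113]
(342, 236) [ 0.611 -0.049  0.15 ]
(299, 275) [0.551 0.023 0.131]
(301, 240) [0.628 0.02  0.042]
(143, 293) [0.539 0.323 0.004]
(503, 285) [ 0.528 -0.325  0.109]
(223, 185) [0.75  0.173 0.001]
(325, 180) [ 0.752 -0.027  0.011]
(410, 160) [ 0.774 -0.187  0.057]
(530, 340) [ 0.433 -0.382  0.067]
(465, 294) [ 0.517 -0.264  0.086]
top jar lid n 640 ctr 615.2 93.6 size 47.3 46.8 ang 1.0 zmed 110.4 mean [614.1  92.8]
top sq cap n 434 ctr 549.7 23.7 size 37.0 38.3 ang 0.6 zmed 128.5 mean [549.8  24.4]
top tall cap n 244 ctr 610.5 -49.7 size 27.9 27.5 ang 44.3 zmed 146.3 mean [610.1 -49.7]
top block top n 196 ctr 595.1 22.7 size 62.2 9.9 ang 89.3 zmed 42.1 mean [595.   21.6]
top spill n 17994 ctr 530.4 375.8 size 450.0 337.2 ang 89.6 zmed 3.8 mean [549.7 358.1]
top storage n 6823 ctr 555.1 21.8 size 254.4 189.7 ang 89.9 zmed 5.1 mean [545.3  22. ]
top carrier n 2024 ctr 526.2 -312.2 size 66.0 112.9 ang 11.5 zmed 109.9 mean [ 527.8 -321.6]
top mixer n 6939 ctr 515.3 -328.0 size 157.9 151.3 ang 11.8 zmed 86.3 mean [ 517.4 -322.7]
top cup n 682 ctr 614.8 93.5 size 
[... 513 characters left out ...]
 ctr 595.6 12.3 size 44.3 8.3 ang 87.2 zmed 41.9 mean [595.8  13. ]
scene spill n 10607 ctr 528.3 323.2 size 239.7 253.2 ang 14.3 zmed 3.9 mean [541.8 328.4]
scene storage n 2920 ctr 560.1 20.0 size 249.6 182.3 ang 89.3 zmed 4.8 mean [564.   45.6]
scene carrier n 694 ctr 525.0 -312.0 size 69.8 116.2 ang 12.5 zmed 109.1 mean [ 527.3 -321.1]
scene mixer n 2156 ctr 519.5 -326.6 size 153.0 152.1 ang 12.3 zmed 85.7 mean [ 527.4 -313.3]
scene cup n 510 ctr 615.3 94.1 size 50.1 48.7 ang 29.4 zmed 109.1 mean [618.3  97.3]
scene tipbox n 1406 ctr 753.2 -185.9 size 121.3 82.7 ang 84.6 zmed 57.6 mean [ 754.3 -181.6]
scene calc n 1349 ctr 743.6 -26.3 size 78.5 116.9 ang 86.7 zmed 12.9 mean [744.2 -25.1]
```

```bash
python3 - <<'E'
from m import *
for v in("top","scene"):
    z=np.load(f"pics/{v}0.npz"); W=cloud(v,z["d"]);A=z["a"].astype(int)
    rect(W,(.4,.7,-.013,.057),.036,.047,"block top",v)
    rect(W,(.59,.7,-.015,.06),.036,.047,"block top2",v)
    g=(A.min(-1)>120); Wm=np.where(g[...,None],W,np.nan)
    rect(Wm,(.35,.7,.19,.45),.0015,.03,"spill",v)
    rect(Wm,(.45,.7,-.12,.16),.010,.026,"storage rim",v)
    a=np.radians(12); c=np.array([.526,-.329])
    # carrier rim points in mixer frame
    R=np.array([[np.cos(a),-np.sin(a)],[np.sin(a),np.cos(a)]])
    L=(W[...,:2]-c)@R
    m=(W[...,2]>.104)&(W[...,2]<.12)&(abs(L[...,0])<.06)&(L[...,1]<.0445)&(L[...,1]>-.08)
    P=W[m]; print(v,"carrier",cv2.minAreaRect((P[:,:2]*1000).astype(np.float32)),np.median(P[:,2]),len(P))
    m=(W[...,2]>.079)&(W[...,2]<.094)&(abs(L).max(-1)<.15); P=W[m]; print("deck",cv2.minAreaRect((P[:,:2]*1000).astype(np.float32)))
    rect(W,(.68,.8,.11,.23),.083,.095,"cup",v); rect(W,(.65,.85,.08,.26),.10,.17,"pens",v)
E
```

```text
top block top n 871 ctr 613.8 22.5 size 63.2 47.1 ang 88.0 zmed 42.4 mean [613.   22.5]
top block top2 n 867 ctr 614.1 22.5 size 62.9 47.1 ang 88.5 zmed 42.4 mean [613.1  22.6]
top spill n 11313 ctr 540.9 326.7 size 204.2 225.0 ang 13.6 zmed 4.8 mean [539.2 323.4]
top storage rim n 470 ctr 570.9 23.3 size 234.3 172.2 ang 88.9 zmed 14.3 mean [523.6 -11.1]
top carrier ((529.0350341796875, -326.1078796386719), (65.98268127441406, 84.63560485839844), 11.47018051147461) 0.1098903338253306 1824
deck ((514.9161376953125, -328.0322570800781), (158.8333282470703, 151.30999755859375), 11.718932151794434)
top cup n 172 ctr 729.0 154.9 size 62.6 71.8 ang 40.7 zmed 89.3 mean [724.3 150.9]
top pens n 69 ctr 759.5 156.9 size 15.5 8.0 ang 3.5 zmed 124.5 mean [758.3 156.4]
scene block top n 444 ctr 615.0 21.3 size 65.8 46.2 ang 87.3 zmed 41.7 mean [617.5  19.6]
scene block top2 n 444 ctr 615.0 21.3 size 65.8 46.2 ang 87.3 zmed 41.7 mean [617.5  19.6]
scene spill n 9886 ctr 537.5 322.5 size 209.7 224.6 ang 13.5 zmed 4.0 mean [541.4 328.4]
scene storage rim n 406 ctr 572.0 23.0 size 236.1 176.7 ang 88.9 zmed 13.3 mean [589.4  66. ]
scene carrier ((528.5238647460938, -326.84942626953125), (69.77771759033203, 85.804443359375), 12.015979766845703) 0.10893608693574103 618
deck ((516.8875732421875, -327.2064514160156), (158.35877990722656, 152.13067626953125), 12.34907054901123)
scene cup n 186 ctr 734.2 158.7 size 70.8 70.8 ang 9.3 zmed 88.5 mean [735.3 160.6]
scene pens n 74 ctr 726.4 133.4 size 14.8 7.8 ang 60.7 zmed 128.8 mean [727.2 134.3]
```

{"name": "step_arm", "arguments": {
  "increments": [
    [[3.1,-3.6,0],[0,0,8.2]],
    [[3.1,-3.6,0],[0,0,8.2]],
    [[3.1,-3.6,0],[0,0,0]],
    [[3.1,-3.6,0],[0,0,0]],
    [[3.1,-3.6,0],[0,0,0]],
    [[3.1,-3.6,0],[0,0,0]],
    [[3.1,-3.6,0],[0,0,0]],
    [[3.1,-3.6,0],[0,0,0]],
    [[3.1,-3.6,0],[0,0,0]],
    [[3.1,-3.6,0],[0,0,0]]
  ],
  "fingers": 1,
  "grip_force": 30
}}

```text
clock: 1.1
tool_pos: [0.4876, 0.2377, 0.2073]
eef_rot: [0.0, 1.0, -0.0, -0.0]
contact_force: [0.1, 1.3, 0.1]
opening: 1.001
finger_force: 0.0
```

{"name": "step_arm", "arguments": {
  "increments": [
    [[3.2,-3.6,0],[0,0,0]],
    [[3.2,-3.6,0],[0,0,0]],
    [[3.2,-3.6,0],[0,0,0]],
    [[3.1,-3.6,0],[0,0,0]],
    [[0,0,-2.5],[0,0,0]],
    [[0,0,-2.5],[0,0,0]],
    [[0,0,-2.5],[0,0,0]],
    [[0,0,-2.3],[0,0,0]],
    [[0,0,-2],[0,0,0]],
    [[0,0,-1],[0,0,0]]
  ]
}}

```text
clock: 2.1
tool_pos: [0.6123, 0.0951, 0.0774]
eef_rot: [0.0, 1.0, -0.0, -0.002]
contact_force: [-0.9, -0.8, 0.2]
opening: 1.002
finger_force: 0.0
```

{"name": "step_arm", "arguments": {
  "increments": [
    [[0,0,0],[0,0,0]],
    [[0,0,0],[0,0,0]],
    [[0,0,0],[0,0,0]],
    [[0,0,0],[0,0,0]],
    [[0,0,0],[0,0,0]],
    [[0,0,0],[0,0,0]],
    [[0,0,0],[0,0,0]],
    [[0,0,0],[0,0,0]],
    [[0,0,0],[0,0,0]],
    [[0,0,0],[0,0,0]]
  ],
  "fingers": 0
}}

```text
clock: 3.1
tool_pos: [0.6138, 0.0955, 0.0795]
eef_rot: [0.0, 1.0, 0.0, -0.0]
contact_force: [-0.4, -0.8, -0.1]
opening: 0.121
finger_force: 0.0
```

```bash
python3 - <<'E'
from h import *
a,_=snap("scene","s1"); b,_=snap("top","t1")
def crop(i,x,y,w,h): return cv2.resize(i[y:y+h,x:x+w],(400,300))
cv2.imwrite("pics/c1.png",np.hstack([crop(a,250,190,200,150),crop(b,200,170,200,150)])[...,::-1])
s=r.get_state();print(s["opening"],s["finger_force"],s["contact_force"])
E
```

```text
0.025908887803034485 0.0 [-0.39755208  0.83441113  0.00505977]
```

View pics/c1.png

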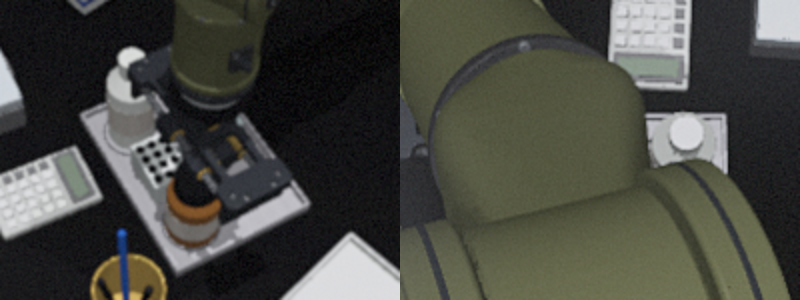

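```bash
python3 - <<'E'
from m import *
z=np.load("pics/s1.npz");W=cloud("scene",z["d"]);a=z["a"]
cv2.imwrite("pics/c2.png",cv2.resize(a[190:310,290:410],(600,600),interpolation=cv2.INTER_CUBIC)[...,::-1])
print(W[260:310:6,330:370:6].round(3).tolist())
A=a.astype(int);m=(A[...,0]>A[...,2]+60)&(A[...,0]>90)&(abs(W[...,0]-.6)<.07)&(abs(W[...,1]-.1)<.07)
P=W[m];print("brown",P.min(0),P.max(0),len(P))
E
```

```text
[[[0.601, 0.0, 0.042], [0.642, 0.083, 0.183], [0.636, 0.093, 0.192], [0.636, 0.112, 0.218], [0.626, 0.117, 0.217], [0.614, 0.119, 0.21], [0.602, 0.123, 0.207]], [[0.609, 0.013, 0.04], [0.597, 0.02, 0.04], [0.645, 0.107, 0.197], [0.635, 0.113, 0.198], [0.633, 0.128, 0.217], [0.616, 0.125, 0.2], [0.606, 0.13, 0.199]], [[0.618, 0.028, 0.041], [0.606, 0.035, 0.043], [0.649, 0.115, 0.19], [0.642, 0.124, 0.198], [0.638, 0.136, 0.211], [0.63, 0.143, 0.214], [0.531, 0.051, 0.004]], [[0.626, 0.042, 0.042], [0.614, 0.048, 0.041], [0.627, 0.088, 0.111], [0.646, 0.131, 0.189], [0.637, 0.138, 0.192], [0.637, 0.154, 0.216], [0.629, 0.161, 0.218]], [[0.632, 0.052, 0.036], [0.638, 0.083, 0.089], [0.634, 0.099, 0.109], [0.625, 0.107, 0.113], [0.613, 0.112, 0.11], [0.645, 0.166, 0.219], [0.635, 0.17, 0.217]], [[0.631, 0.052, 0.008], [0.643, 0.092, 0.081], [0.637, 0.105, 0.095], [0.628, 0.114, 0.101], [0.616, 0.118, 0.097], [0.649, 0.173, 0.212], [0.642, 0.18, 0.217]], [[0.638, 0.064, 0.004], [0.645, 0.097, 0.065], [0.638, 0.109, 0.078], [0.628, 0.116, 0.079], [0.616, 0.122, 0.078], [0.65, 0.177, 0.196], [0.646, 0.188, 0.211]], [[0.646, 0.077, 0.004], [0.647, 0.101, 0.045], [0.638, 0.111, 0.054], [0.629, 0.12, 0.059], [0.616, 0.124, 0.054], [0.586, 0.11, 0.003], [0.575, 0.118, 0.005]], [[0.653, 0.09, 0.004], [0.645, 0.101, 0.015], [0.638, 0.113, 0.03], [0.629, 0.123, 0.037], [0.613, 0.124, 0.024], [0.595, 0.123, 0.004], [0.582, 0.129, 0.002]]]
brown [0.6009135  0.07457453 0.07177568] [0.64556221 0.13274714 0.20728597] 157
```

View pics/c2.png

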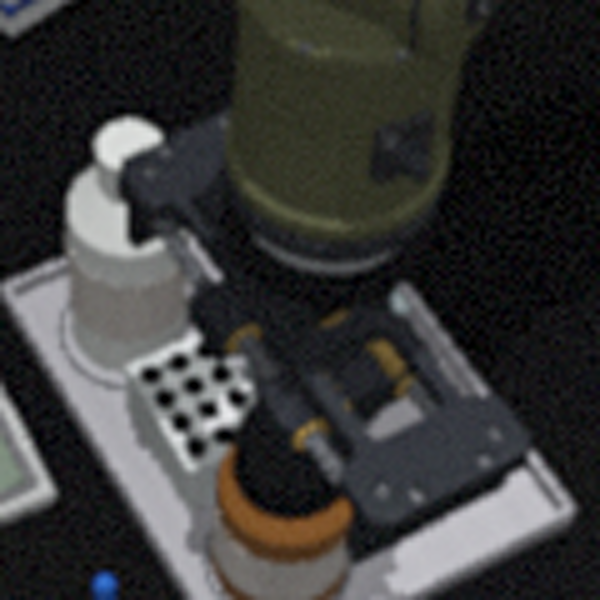

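The jar hasn't moved, and the gripper is over it with the fingers fully shut. I'll rise and look at the fingers.

{"name": "step_arm", "arguments": {
  "increments": [
    [[0,0,0.5],[0,0,0]],
    [[0,0,1],[0,0,0]],
    [[0,0,2],[0,0,0]],
    [[0,0,3],[0,0,0]],
    [[0,0,3.5],[0,0,0]],
    [[0,0,0],[0,0,0]],
    [[0,0,0],[0,0,0]],
    [[0,0,0],[0,0,0]],
    [[0,0,0],[0,0,0]],
    [[0,0,0],[0,0,0]]
  ],
  "fingers": 1
}}

```text
clock: 4.2
tool_pos: [0.6131, 0.0953, 0.1786]
eef_rot: [0.0, 1.0, -0.0, -0.001]
contact_force: [0.3, 0.6, -0.7]
opening: 0.908
finger_force: 0.0
```

```bash
python3 - <<'E'
from m import *
a,d=snap("scene","s2")
W=cloud("scene",d)
cv2.imwrite("pics/c3.png",cv2.resize(a[150:310,270:430],(600,600),interpolation=cv2.INTER_CUBIC)[...,::-1])
s=r.get_state();print(s["tool_pos"],s["opening"],s["finger_force"],s["contact_force"])
E
```

```text
[0.61328362 0.09538866 0.17871406] 0.9526223017223073 0.0 [ 0.55364865 -1.46749267 -0.31430355]
```

View pics/c3.png

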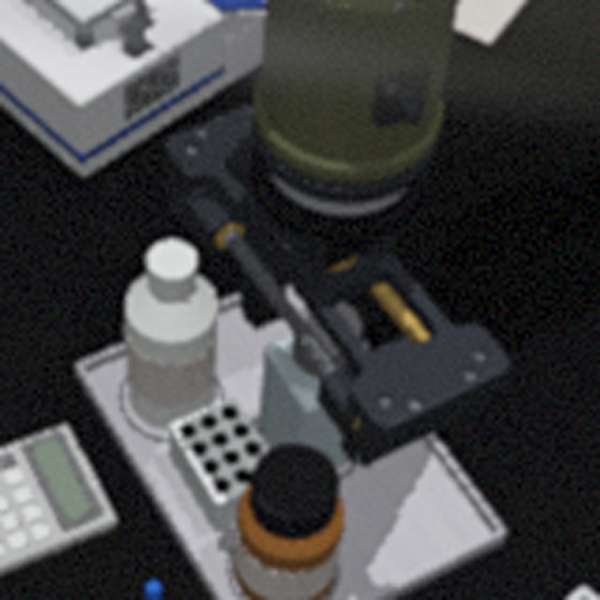

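```bash
python3 - <<'E'
from m import *
z=np.load("pics/s2.npz");W=cloud("scene",z["d"])
for (u,v) in [(365,258),(366,264),(366,270),(367,272),(369,271),(364,262),(372,270),(339,233),(341,236),(345,230),(337,228),(352,245),(380,262),(395,255)]: print((u,v),W[v,u].round(3))
E
```

```text
(365, 258) [0.649 0.171 0.312]
(366, 264) [0.649 0.176 0.3  ]
(366, 270) [0.648 0.178 0.286]
(367, 272) [0.647 0.18  0.282]
(369, 271) [0.644 0.18  0.282]
(364, 262) [0.645 0.167 0.291]
(372, 270) [0.637 0.18  0.278]
(339, 233) [0.621 0.055 0.225]
(341, 236) [0.615 0.054 0.21 ]
(345, 230) [nan nan nan]
(337, 228) [0.624 0.051 0.238]
(352, 245) [0.569 0.033 0.12 ]
(380, 262) [0.631 0.188 0.31 ]
(395, 255) [0.602 0.188 0.309]
```

```bash
python3 - <<'E'
from m import *
z=np.load("pics/s2.npz");W=cloud("scene",z["d"])
m=(abs(W[...,0]-.613)<.03)&(abs(W[...,1]-.095)<.1)&(W[...,2]>.125)
P=W[m];v,u=np.nonzero(m)
for lo in np.arange(.125,.30,.01):
    k=(P[:,2]>=lo)&(P[:,2]<lo+.01)
    if k.any(): print(round(lo,3),k.sum(),P[k].min(0).round(3),P[k].max(0).round(3),u[k].mean().round(),v[k].mean().round())
E
```

```text
0.205 26 [0.608 0.044 0.208] [0.625 0.148 0.215] 347.0 247.0
0.215 39 [0.61  0.043 0.215] [0.625 0.148 0.225] 342.0 238.0
0.225 33 [0.606 0.042 0.225] [0.626 0.146 0.235] 342.0 235.0
0.235 22 [0.607 0.042 0.235] [0.625 0.054 0.244] 338.0 226.0
0.245 19 [0.611 0.04  0.245] [0.625 0.055 0.255] 339.0 222.0
0.255 7 [0.615 0.047 0.255] [0.621 0.056 0.265] 339.0 218.0
0.265 20 [0.592 0.047 0.266] [0.642 0.181 0.275] 367.0 248.0
0.275 87 [0.584 0.046 0.275] [0.643 0.182 0.285] 377.0 257.0
0.285 233 [0.628 0.016 0.286] [0.643 0.166 0.295] 343.0 228.0
0.295 221 [0.584 0.023 0.295] [0.643 0.187 0.305] 363.0 235.0
```

The fingertips are really at z of about 0.209, while the state reports 0.179. The reported z is about 30 mm low, so the fingers closed above the lid. I'll allow for that and descend.

{"name": "step_arm", "arguments": {
  "increments": [
    [[0.1,-0.1,-2.5],[0,0,0]],
    [[0,0,-2.5],[0,0,0]],
    [[0,0,-2],[0,0,0]],
    [[0,0,-1.5],[0,0,0]],
    [[0,0,-1.5],[0,0,0]],
    [[0,0,-1.5],[0,0,0]],
    [[0,0,-1],[0,0,0]],
    [[0,0,0],[0,0,0]],
    [[0,0,0],[0,0,0]],
    [[0,0,0],[0,0,0]]
  ],
  "fingers": 1
}}

```text
clock: 5.25
tool_pos: [0.6155, 0.0947, 0.0553]
eef_rot: [0.0, 1.0, 0.0, 0.001]
contact_force: [-0.1, -0.5, 0.8]
opening: 0.999
finger_force: 0.0
```

{"name": "step_arm", "arguments": {
  "increments": [
    [[0,0,0],[0,0,0]],
    [[0,0,0],[0,0,0]],
    [[0,0,0],[0,0,0]],
    [[0,0,0],[0,0,0]],
    [[0,0,0],[0,0,0]],
    [[0,0,0],[0,0,0]],
    [[0,0,0],[0,0,0]],
    [[0,0,0],[0,0,0]],
    [[0,0,0],[0,0,0]],
    [[0,0,0],[0,0,0]]
  ],
  "fingers": 0
}}

```text
clock: 6.25
tool_pos: [0.6148, 0.0943, 0.0546]
eef_rot: [0.0, 1.0, -0.0, 0.0]
contact_force: [0.3, -1.1, 0.6]
opening: 0.547
finger_force: 30.0
```

{"name": "step_arm", "arguments": {
  "increments": [
    [[0,0,1],[0,0,0]],
    [[0,0,2],[0,0,0]],
    [[0,0,2],[0,0,0]],
    [[-0.3,2,0],[0,0,0]],
    [[-0.6,4,0],[0,0,0]],
    [[-0.8,5,0],[0,0,0]],
    [[-0.8,5,0],[0,0,0]],
    [[-0.8,5,0],[0,0,0]],
    [[-0.6,4,0],[0,0,0]],
    [[-0.3,2.4,0],[0,0,0]]
  ]
}}

```text
clock: 7.25
tool_pos: [0.5698, 0.3726, 0.1047]
eef_rot: [-0.002, 1.0, 0.002, -0.001]
contact_force: [-0.2, 1.0, -3.2]
opening: 0.552
finger_force: 30.0
```

{"name": "step_arm", "arguments": {
  "increments": [
    [[-0.3,2,0],[0,0,0]],
    [[0,0,-1],[0,0,0]],
    [[0,0,-1],[0,0,0]],
    [[0,0,-1],[0,0,0]],
    [[0,0,-0.8],[0,0,0]],
    [[0,0,-0.4],[0,0,0]],
    [[0,0,-0.3],[0,0,0]],
    [[0,0,-0.2],[0,0,0]],
    [[0,0,-0.1],[0,0,0]],
    [[0,0,0],[0,0,0]]
  ]
}}

```text
clock: 8.25
tool_pos: [0.5702, 0.3867, 0.0567]
eef_rot: [0.0, 1.0, 0.0, 0.0]
contact_force: [1.0, 0.2, -3.8]
opening: 0.547
finger_force: 30.0
```

{"name": "step_arm", "arguments": {
  "increments": [
    [[0,0,-0.1],[0,0,0]],
    [[0,0,0],[0,0,0]],
    [[0,0,0],[0,0,0]],
    [[0,0,0],[0,0,0]],
    [[0,0,0],[0,0,0]],
    [[0,0,1.5],[0,0,0]],
    [[0,0,3.5],[0,0,0]],
    [[0,-2,3.5],[0,0,0]],
    [[0,-4,0],[0,0,0]],
    [[0,-5,0],[0,0,0]]
  ],
  "fingers": 1
}}

```text
clock: 9.25
tool_pos: [0.5707, 0.279, 0.1434]
eef_rot: [-0.002, 1.0, 0.002, 0.002]
contact_force: [1.0, -0.3, -0.9]
opening: 1.001
finger_force: 0.0
```

{"name": "step_arm", "arguments": {
  "increments": [
    [[-0.4,-5,0],[0,0,0]],
    [[-0.4,-5,0],[0,0,0]],
    [[-0.4,-5,0],[0,0,0]],
    [[-0.4,-5,0],[0,0,0]],
    [[-0.4,-4,0],[0,0,0]],
    [[0,-1.3,0],[0,0,0]],
    [[0,0,-2],[0,0,0]],
    [[0,0,-2],[0,0,0]],
    [[0,0,-2],[0,0,0]],
    [[0,0,-1.5],[0,0,0]]
  ]
}}

```text
clock: 10.25
tool_pos: [0.5507, 0.0253, 0.0654]
eef_rot: [-0.0, 1.0, 0.0, 0.0]
contact_force: [0.8, -0.3, 0.2]
opening: 0.998
finger_force: 0.0
```

{"name": "step_arm", "arguments": {
  "increments": [
    [[0,0,0],[0,0,0]],
    [[0,0,0],[0,0,0]],
    [[0,0,0],[0,0,0]],
    [[0,0,0],[0,0,0]],
    [[0,0,0],[0,0,0]],
    [[0,0,0],[0,0,0]],
    [[0,0,0],[0,0,0]],
    [[0,0,0],[0,0,0]],
    [[0,0,0],[0,0,0]],
    [[0,0,0],[0,0,0]]
  ],
  "fingers": 0
}}

```text
clock: 11.25
tool_pos: [0.5503, 0.024, 0.0658]
eef_rot: [0.0, 1.0, -0.0, 0.0]
contact_force: [-0.6, -1.2, 3.6]
opening: 0.436
finger_force: 26.1
```

{"name": "step_arm", "arguments": {
  "increments": [
    [[0,0,1],[0,0,0]],
    [[0,0,2],[0,0,0]],
    [[0,0,2],[0,0,0]],
    [[0.3,2,0],[0,0,0]],
    [[0.7,4,0],[0,0,0]],
    [[0.8,5,0],[0,0,0]],
    [[0.8,5,0],[0,0,0]],
    [[0.8,5,0],[0,0,0]],
    [[0.7,3.2,0],[0,0,0]],
    [[0.3,2,0],[0,0,0]]
  ]
}}

```text
clock: 12.25
tool_pos: [0.5927, 0.2893, 0.1156]
eef_rot: [-0.002, 1.0, 0.002, -0.0]
contact_force: [-0.0, -0.3, -2.7]
opening: 0.434
finger_force: 27.2
```

{"name": "step_arm", "arguments": {
  "increments": [
    [[0,0,0],[0,0,0]],
    [[0,0,-1],[0,0,0]],
    [[0,0,-1],[0,0,0]],
    [[0,0,-1],[0,0,0]],
    [[0,0,-0.8],[0,0,0]],
    [[0,0,-0.4],[0,0,0]],
    [[0,0,-0.3],[0,0,0]],
    [[0,0,-0.2],[0,0,0]],
    [[0,0,-0.2],[0,0,0]],
    [[0,0,0],[0,0,0]]
  ]
}}

```text
clock: 13.25
tool_pos: [0.5938, 0.2844, 0.0665]
eef_rot: [0.0, 1.0, 0.0, 0.0]
contact_force: [-0.5, 0.3, -1.9]
opening: 0.434
finger_force: 27.3
```

{"name": "step_arm", "arguments": {
  "increments": [
    [[0,0,0],[0,0,0]],
    [[0,0,0],[0,0,0]],
    [[0,0,0],[0,0,0]],
    [[0,0,0],[0,0,0]],
    [[0,0,0],[0,0,0]],
    [[0,0,1.5],[0,0,0]],
    [[0,0,3],[0,0,0]],
    [[0,0,5],[0,0,0]],
    [[0,-4,0],[0,0,0]],
    [[0,-5,0],[0,0,0]]
  ],
  "fingers": 0.75
}}

```text
clock: 14.25
tool_pos: [0.5949, 0.1978, 0.1649]
eef_rot: [-0.002, 1.0, 0.002, 0.003]
contact_force: [0.7, -1.5, 1.0]
opening: 0.748
finger_force: 0.0
```

{"name": "step_arm", "arguments": {
  "increments": [
    [[0.3,-5,0],[0,0,0]],
    [[0.3,-5,0],[0,0,0]],
    [[0.4,-5,0],[0,0,0]],
    [[0.4,-5,0],[0,0,0]],
    [[0.3,-3.5,0],[0,0,0]],
    [[0,-1.1,0],[0,0,0]],
    [[0,0,-2.5],[0,0,0]],
    [[0,0,-2.5],[0,0,0]],
    [[0,0,-1.8],[0,0,0]],
    [[0,0,-1],[0,0,0]]
  ]
}}

```text
clock: 15.25
tool_pos: [0.6103, -0.0496, 0.0828]
eef_rot: [-0.001, 1.0, 0.001, -0.001]
contact_force: [0.1, 0.8, 0.2]
opening: 0.752
finger_force: 0.0
```

{"name": "step_arm", "arguments": {
  "increments": [
    [[0,0,0],[0,0,0]],
    [[0,0,0],[0,0,0]],
    [[0,0,0],[0,0,0]],
    [[0,0,0],[0,0,0]],
    [[0,0,0],[0,0,0]],
    [[0,0,0],[0,0,0]],
    [[0,0,0],[0,0,0]],
    [[0,0,0],[0,0,0]],
    [[0,0,0],[0,0,0]],
    [[0,0,0],[0,0,0]]
  ],
  "fingers": 0,
  "grip_force": 25
}}

```text
clock: 16.25
tool_pos: [0.6114, -0.0508, 0.0841]
eef_rot: [0.0, 1.0, 0.0, 0.001]
contact_force: [0.4, 0.6, 6.3]
opening: 0.343
finger_force: 21.0
```

{"name": "step_arm", "arguments": {
  "increments": [
    [[0,0,1],[0,0,0]],
    [[0,0,2],[0,0,0]],
    [[0,0,3],[0,0,0]],
    [[-0.6,2,0],[0,0,0]],
    [[-1.2,4,0],[0,0,0]],
    [[-1.4,4.5,0],[0,0,0]],
    [[-1.4,4.5,0],[0,0,0]],
    [[-1.4,4.5,0],[0,0,0]],
    [[-1.4,4.5,0],[0,0,0]],
    [[-1.4,4.5,0],[0,0,0]]
  ]
}}

```text
clock: 17.25
tool_pos: [0.5215, 0.2346, 0.1434]
eef_rot: [0.001, 1.0, -0.001, -0.001]
contact_force: [0.6, 0.5, -1.8]
opening: 0.31
finger_force: 31.5
```

{"name": "step_arm", "arguments": {
  "increments": [
    [[-1.4,4,0],[0,0,0]],
    [[-1,2.5,0],[0,0,0]],
    [[-0.4,1.5,0],[0,0,0]],
    [[0,0,0],[0,0,0]],
    [[0,0,-1.5],[0,0,0]],
    [[0,0,-1.5],[0,0,0]],
    [[0,0,-1.3],[0,0,0]],
    [[0,0,-0.8],[0,0,0]],
    [[0,0,-0.4],[0,0,0]],
    [[0,0,-0.3],[0,0,0]]
  ]
}}

```text
clock: 18.25
tool_pos: [0.4963, 0.3132, 0.0864]
eef_rot: [0.001, 1.0, -0.0, 0.001]
contact_force: [-0.4, -4.5, 21.8]
opening: 0.311
finger_force: 33.3
```

{"name": "step_arm", "arguments": {
  "increments": [
    [[0,0,-0.1],[0,0,0]],
    [[0,0,0],[0,0,0]],
    [[0,0,0],[0,0,0]],
    [[0,0,0],[0,0,0]],
    [[0,0,0],[0,0,0]],
    [[0,0,0],[0,0,0]],
    [[0,0,1.5],[0,0,0]],
    [[0,0,3],[0,0,0]],
    [[0,-1,3],[0,0,0]],
    [[0,-4,0],[0,0,8.5]]
  ],
  "fingers": 0.75
}}

```text
clock: 19.25
tool_pos: [0.4966, 0.2709, 0.1635]
eef_rot: [-0.079, 0.997, 0.004, 0.004]
contact_force: [0.8, -0.8, 0.7]
opening: 0.751
finger_force: 0.0
```

```bash
python3 - <<'E'
from m import *
for v in("scene","top"):
    a,d=snap(v,v[0]+"3"); W=cloud(v,d)
    rect(W,(.52,.7,.34,.45),.100,.120,"jar lid",v)
    rect(W,(.54,.7,.2,.36),.119,.135,"sq cap",v)
    rect(W,(.44,.55,.27,.36),.135,.155,"tall cap",v)
    rect(W,(.4,.7,-.04,.09),.036,.047,"block top",v)
print(r.get_state()["q"].round(2))
E
```

```text
scene jar lid n 669 ctr 571.3 386.2 size 47.8 48.4 ang 85.7 zmed 109.3 mean [572.4 386.7]
scene sq cap n 384 ctr 594.2 283.5 size 39.5 38.7 ang 4.0 zmed 127.8 mean [595.7 284.1]
scene tall cap n 216 ctr 496.8 312.2 size 27.3 27.8 ang 83.1 zmed 145.6 mean [497.8 312.8]
scene block top n 512 ctr 614.6 22.1 size 66.0 47.4 ang 88.2 zmed 41.8 mean [615.8  23.5]
top jar lid n 22 ctr 587.3 371.3 size 13.5 4.2 ang 48.9 zmed 109.7 mean [587.1 370.5]
top sq cap n 452 ctr 593.9 284.0 size 38.8 39.7 ang 64.9 zmed 128.2 mean [593.3 283.4]
top tall cap none
top block top n 866 ctr 614.0 22.6 size 63.6 46.9 ang 87.7 zmed 42.4 mean [613.   22.4]
[-0.38  0.68 -0.31  1.81  0.31  0.7   0.86]
```

View pics/s3.png

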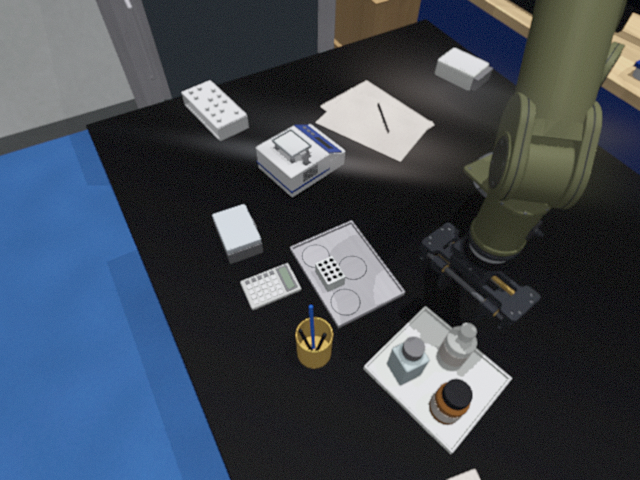

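{"name": "step_arm", "arguments": {
  "increments": [
    [[1.2,-2.4,0],[0,0,-8.5]],
    [[1.2,-2.4,0],[0,0,-8.5]],
    [[1.2,-2.4,0],[0,0,-8.5]],
    [[1.2,-2.4,0],[0,0,-8.5]],
    [[1.2,-2.4,0],[0,0,-8.5]],
    [[1.2,-2.4,0],[0,0,-8.5]],
    [[1.2,-2.4,0],[0,0,-8.5]],
    [[1.2,-2.4,0],[0,0,-8.5]],
    [[1.1,-2.4,0],[0,0,-8.5]],
    [[1.1,-2.4,0],[0,0,-8.5]]
  ],
  "fingers": 1
}}

```text
clock: 20.35
tool_pos: [0.6129, 0.023, 0.1592]
eef_rot: [0.622, 0.783, -0.0, -0.0]
contact_force: [0.4, 0.1, 0.4]
opening: 1.001
finger_force: 0.0
```

{"name": "step_arm", "arguments": {
  "increments": [
    [[0,0,0],[0,0,-8.5]],
    [[0,0,0],[0,0,-6.5]],
    [[0,0,-2],[0,0,0]],
    [[0,0,-2],[0,0,0]],
    [[0,0,-2],[0,0,0]],
    [[0,0,-2],[0,0,0]],
    [[0,0,-2],[0,0,0]],
    [[0,0,-1],[0,0,0]],
    [[0,0,0],[0,0,0]],
    [[0,0,0],[0,0,0]]
  ]
}}

```text
clock: 21.35
tool_pos: [0.6131, 0.0239, 0.0499]
eef_rot: [0.717, 0.698, 0.0, 0.0]
contact_force: [1.1, 0.4, -0.0]
opening: 0.993
finger_force: 0.0
```

{"name": "step_arm", "arguments": {
  "increments": [
    [[0.1,-0.1,-1],[0,0,0]],
    [[0,0,-1],[0,0,0]],
    [[0,0,-1],[0,0,0]],
    [[0,0,-1],[0,0,0]],
    [[0,0,-1],[0,0,0]],
    [[0,0,-0.5],[0,0,0]],
    [[0,0,-0.5],[0,0,0]],
    [[0,0,-0.2],[0,0,0]],
    [[0,0,0],[0,0,0]],
    [[0,0,0],[0,0,0]]
  ]
}}

```text
clock: 22.35
tool_pos: [0.6141, 0.0229, -0.0122]
eef_rot: [0.716, 0.698, 0.0, 0.0]
contact_force: [0.4, 0.4, -0.1]
opening: 0.997
finger_force: 0.0
```

{"name": "step_arm", "arguments": {
  "increments": [
    [[0,0,0],[0,0,0]],
    [[0,0,0],[0,0,0]],
    [[0,0,0],[0,0,0]],
    [[0,0,0],[0,0,0]],
    [[0,0,0],[0,0,0]],
    [[0,0,0],[0,0,0]],
    [[0,0,0],[0,0,0]],
    [[0,0,0],[0,0,0]],
    [[0,0,0],[0,0,0]],
    [[0,0,0],[0,0,0]]
  ],
  "fingers": 0,
  "grip_force": 45
}}

```text
clock: 23.35
tool_pos: [0.6138, 0.0229, -0.0124]
eef_rot: [0.716, 0.698, 0.0, 0.0]
contact_force: [0.1, -0.0, 0.9]
opening: 0.517
finger_force: 44.9
```

{"name": "step_arm", "arguments": {
  "increments": [
    [[0,0,1.5],[0,0,0]],
    [[0,0,3],[0,0,0]],
    [[0,0,4],[0,0,0]],
    [[0,0,4],[0,0,0]],
    [[-0.2,-1,2.5],[0,0,0]],
    [[-0.9,-3.5,1],[0,0,0]],
    [[-1.1,-4.5,0],[0,0,3]],
    [[-1.1,-4.5,0],[0,0,4]],
    [[-1.1,-4.5,0],[0,0,4]],
    [[-1.1,-4.5,0],[0,0,2.3]]
  ]
}}

```text
clock: 24.35
tool_pos: [0.5578, -0.2039, 0.1484]
eef_rot: [0.63, 0.777, -0.0, 0.0]
contact_force: [1.0, -0.9, -1.9]
opening: 0.52
finger_force: 44.9
```

{"name": "step_arm", "arguments": {
  "increments": [
    [[-1.1,-4.5,0],[0,0,0]],
    [[-1.1,-4.5,0],[0,0,0]],
    [[-0.8,-2.4,0],[0,0,0]],
    [[0,-1,0],[0,0,0]],
    [[0,0,0],[0,0,0]],
    [[0,0,0],[0,0,0]],
    [[0,0,0],[0,0,0]],
    [[0,0,0],[0,0,0]],
    [[0,0,0],[0,0,0]],
    [[0,0,0],[0,0,0]]
  ]
}}

```text
clock: 25.35
tool_pos: [0.529, -0.3255, 0.1475]
eef_rot: [0.631, 0.776, 0.0, -0.0]
contact_force: [-0.1, -0.9, -1.7]
opening: 0.514
finger_force: 44.9
```

```bash
python3 - <<'E'
from m import *
a,d=snap("scene","s4"); W=cloud("scene",d)
cv2.imwrite("pics/c4.png",cv2.resize(a[70:220,200:400],(800,600),interpolation=cv2.INTER_CUBIC)[...,::-1])
print(r.get_state()["tool_pos"],r.get_state()["eef_rot"])
E
```

```text
[ 0.52893018 -0.32574928  0.14756441] [ 6.30668301e-01  7.76052505e-01  5.45725206e-05 -2.55782584e-05]
```

View pics/c4.png

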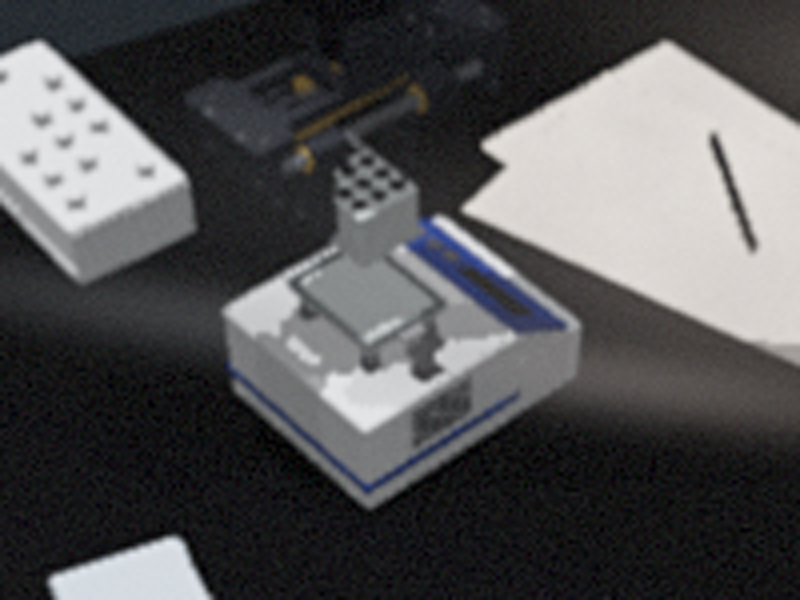

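The block hangs level above the carrier, with the block at crop (375,215) and the seat at (365,290). I'll measure its offset from the seat.

```bash
python3 - <<'E'
from m import *
z=np.load("pics/s4.npz");W=cloud("scene",z["d"])
rect(W,(.45,.6,-.4,-.25),.192,.207,"block top","scene")
m=(abs(W[...,0]-.53)<.04)&(abs(W[...,1]+.325)<.04)&(W[...,2]>.15)&(W[...,2]<.23)
P=W[m];print(len(P),P.min(0),P.max(0)); 
for f in np.arange(.155,.225,.006): print(round(f,3),((P[:,2]>f)&(P[:,2]<f+.006)).sum(),end="; ")
# left visible side faces: +y face and +x face mean in mixer frame
a=np.radians(11.8);c=np.array([.529,-.326]);R=np.array([[np.cos(a),-np.sin(a)],[np.sin(a),np.cos(a)]])
L=(P[:,:2]-c)@R; k=(P[:,2]>.17)&(P[:,2]<.195); print(np.percentile(L[k],[1,50,99],axis=0))
E
```

```text
scene block top n 357 ctr 529.1 -316.8 size 73.4 57.5 ang 30.4 zmed 201.0 mean [ 528.7 -314.3]
711 [ 0.49090661 -0.35587288  0.16285351] [ 0.5697858  -0.28890829  0.22970002]
0.155 0; 0.161 21; 0.167 42; 0.173 39; 0.179 49; 0.185 61; 0.191 58; 0.197 262; 0.203 58; 0.209 38; 0.215 40; 0.221 34; [[-0.03491833 -0.00755893]
 [ 0.01594277  0.02948077]
 [ 0.03870967  0.03315552]]
```

{"name": "step_arm", "arguments": {
  "increments": [
    [[0,-0.1,-1.2],[0,0,0]],
    [[0,0,-1.2],[0,0,0]],
    [[0,0,-1],[0,0,0]],
    [[0,0,-0.8],[0,0,0]],
    [[0,0,-0.5],[0,0,0]],
    [[0,0,-0.4],[0,0,0]],
    [[0,0,-0.3],[0,0,0]],
    [[0,0,-0.2],[0,0,0]],
    [[0,0,-0.2],[0,0,0]],
    [[0,0,0],[0,0,0]]
  ]
}}

```text
clock: 26.4
tool_pos: [0.5289, -0.3272, 0.0898]
eef_rot: [0.631, 0.776, 0.0, 0.0]
contact_force: [-0.6, 0.9, 1.1]
opening: 0.517
finger_force: 44.9
```

{"name": "step_arm", "arguments": {
  "increments": [
    [[0,0,-0.2],[0,0,0]],
    [[0,0,-0.2],[0,0,0]],
    [[0,0,-0.2],[0,0,0]],
    [[0,0,-0.2],[0,0,0]],
    [[0,0,-0.2],[0,0,0]],
    [[0,0,-0.2],[0,0,0]],
    [[0,0,-0.1],[0,0,0]],
    [[0,0,0],[0,0,0]],
    [[0,0,0],[0,0,0]],
    [[0,0,0],[0,0,0]]
  ]
}}

```text
clock: 27.4
tool_pos: [0.529, -0.3273, 0.0776]
eef_rot: [0.631, 0.776, 0.0, 0.0]
contact_force: [-2.2, 1.2, 6.9]
opening: 0.518
finger_force: 44.9
```

{"name": "step_arm", "arguments": {
  "increments": [
    [[0,0,-0.1],[0,0,0]],
    [[0,0,-0.1],[0,0,0]],
    [[0,0,-0.1],[0,0,0]],
    [[0,0,0],[0,0,0]],
    [[0,0,0],[0,0,0]],
    [[0,0,0],[0,0,0]],
    [[0,0,0],[0,0,0]],
    [[0,0,0],[0,0,0]],
    [[0,0,0],[0,0,0]],
    [[0,0,0],[0,0,0]]
  ]
}}

```text
clock: 28.4
tool_pos: [0.5291, -0.3274, 0.0774]
eef_rot: [0.631, 0.776, 0.0, 0.001]
contact_force: [-6.2, 4.4, 26.9]
opening: 0.518
finger_force: 44.9
```

{"name": "step_arm", "arguments": {
  "increments": [
    [[0,0,0],[0,0,0]],
    [[0,0,0],[0,0,0]],
    [[0,0,0],[0,0,0]],
    [[0,0,0],[0,0,0]],
    [[0,0,0.1],[0,0,0]],
    [[0,0,0.1],[0,0,0]],
    [[0,0,0.1],[0,0,0]],
    [[0,0,0.1],[0,0,0]],
    [[0,0,0],[0,0,0]],
    [[0,0,0],[0,0,0]]
  ]
}}

```text
clock: 29.4
tool_pos: [0.529, -0.3273, 0.0785]
eef_rot: [0.631, 0.776, 0.0, 0.0]
contact_force: [-2.2, 1.0, 5.3]
opening: 0.519
finger_force: 44.9
```

{"name": "step_arm", "arguments": {
  "increments": [
    [[0,0,0],[0,0,0]],
    [[0,0,0],[0,0,0]],
    [[0,0,0],[0,0,0]],
    [[0,0,0],[0,0,0]],
    [[0,0,0],[0,0,0]],
    [[0,0,0],[0,0,0]],
    [[0,0,0],[0,0,0]],
    [[0,0,1],[0,0,0]],
    [[0,0,2],[0,0,0]],
    [[0,0,3],[0,0,0]]
  ],
  "fingers": 0.8
}}

```text
clock: 30.4
tool_pos: [0.5278, -0.3265, 0.1375]
eef_rot: [0.631, 0.776, -0.0, -0.001]
contact_force: [0.1, -0.4, 0.0]
opening: 0.8
finger_force: 0.0
```

```bash
python3 - <<'E'
from m import *
a,d=snap("scene","s5"); W=cloud("scene",d)
rect(W,(.45,.6,-.4,-.25),.126,.155,"block top","scene")
m=(abs(W[...,0]-.529)<.05)&(abs(W[...,1]+.326)<.06)&(W[...,2]>.09)&(W[...,2]<.16)
h,e=np.histogram(W[m][:,2],np.arange(.09,.16,.003));print(list(zip(e.round(3),h)))
cv2.imwrite("pics/c5.png",cv2.resize(a[90:210,230:390],(800,600),interpolation=cv2.INTER_CUBIC)[...,::-1])
E
```

```text
scene block top n 336 ctr 530.5 -326.9 size 50.0 65.3 ang 14.1 zmed 133.0 mean [ 531.  -323.4]
[(np.float64(0.09), np.int64(26)), (np.float64(0.093), np.int64(80)), (np.float64(0.096), np.int64(96)), (np.float64(0.099), np.int64(73)), (np.float64(0.102), np.int64(41)), (np.float64(0.105), np.int64(23)), (np.float64(0.108), np.int64(29)), (np.float64(0.111), np.int64(24)), (np.float64(0.114), np.int64(32)), (np.float64(0.117), np.int64(27)), (np.float64(0.12), np.int64(19)), (np.float64(0.123), np.int64(31)), (np.float64(0.126), np.int64(29)), (np.float64(0.129), np.int64(64)), (np.float64(0.132), np.int64(210)), (np.float64(0.135), np.int64(33)), (np.float64(0.138), np.int64(0)), (np.float64(0.141), np.int64(0)), (np.float64(0.144), np.int64(0)), (np.float64(0.147), np.int64(0)), (np.float64(0.15), np.int64(0)), (np.float64(0.153), np.int64(0)), (np.float64(0.156), np.int64(0))]
```

View pics/c5.png

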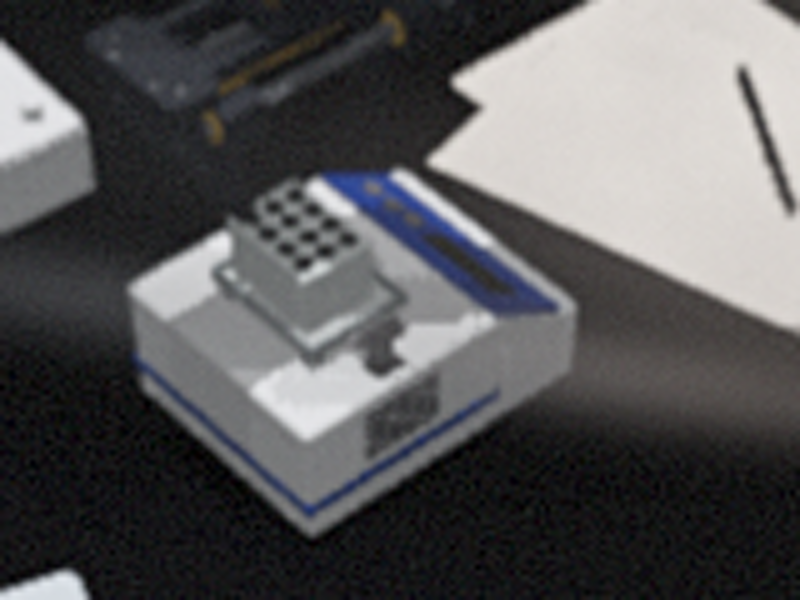

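{"name": "step_arm", "arguments": {
  "increments": [
    [[0,1.5,1.5],[0,0,0]],
    [[-0.2,4,1.5],[0,0,8.5]],
    [[-0.2,5,0],[0,0,8.5]],
    [[-0.2,5,0],[0,0,8.5]],
    [[-0.3,5,0],[0,0,8.5]],
    [[-0.3,5,0],[0,0,8.5]],
    [[-0.3,5,0],[0,0,8.5]],
    [[-0.3,5,0],[0,0,8.5]],
    [[-0.3,5,0],[0,0,8.5]],
    [[-0.3,5,0],[0,0,8.5]]
  ]
}}

```text
clock: 31.45
tool_pos: [0.5034, 0.1299, 0.1681]
eef_rot: [0.012, 1.0, -0.0, -0.0]
contact_force: [0.7, -0.5, -0.0]
opening: 0.797
finger_force: 0.0
```

{"name": "step_arm", "arguments": {
  "increments": [
    [[-0.3,5,0],[0,0,1.7]],
    [[-0.3,5,0],[0,0,0]],
    [[-0.2,4,0],[0,0,0]],
    [[0,3,0],[0,0,0]],
    [[0,1.4,0],[0,0,0]],
    [[0,0,0],[0,0,0]],
    [[0,0,0],[0,0,0]],
    [[0,0,0],[0,0,0]],
    [[0,0,0],[0,0,0]],
    [[0,0,0],[0,0,0]]
  ]
}}

```text
clock: 32.45
tool_pos: [0.4972, 0.3097, 0.1676]
eef_rot: [0.001, 1.0, -0.0, -0.0]
contact_force: [0.8, 0.5, 0.5]
opening: 0.8
finger_force: 0.0
```

{"name": "step_arm", "arguments": {
  "increments": [
    [[0,0.2,-1.5],[0,0,0]],
    [[0,0,-1.5],[0,0,0]],
    [[0,0,-1.5],[0,0,0]],
    [[0,0,-1.5],[0,0,0]],
    [[0,0,-1],[0,0,0]],
    [[0,0,-0.7],[0,0,0]],
    [[0,0,-0.4],[0,0,0]],
    [[0,0,0],[0,0,0]],
    [[0,0,0],[0,0,0]],
    [[0,0,0],[0,0,0]]
  ]
}}

```text
clock: 33.45
tool_pos: [0.4972, 0.3134, 0.0871]
eef_rot: [0.0, 1.0, 0.0, 0.0]
contact_force: [-0.6, -0.0, 0.5]
opening: 0.796
finger_force: 0.0
```

{"name": "step_arm", "arguments": {
  "increments": [
    [[0,0,0],[0,0,0]],
    [[0,0,0],[0,0,0]],
    [[0,0,0],[0,0,0]],
    [[0,0,0],[0,0,0]],
    [[0,0,0],[0,0,0]],
    [[0,0,0],[0,0,0]],
    [[0,0,0],[0,0,0]],
    [[0,0,0],[0,0,0]],
    [[0,0,0],[0,0,0]],
    [[0,0,0],[0,0,0]]
  ],
  "fingers": 0,
  "grip_force": 30
}}

```text
clock: 34.45
tool_pos: [0.4968, 0.3129, 0.0865]
eef_rot: [0.0, 1.0, -0.0, -0.0]
contact_force: [-0.7, -0.3, 0.8]
opening: 0.308
finger_force: 27.1
```

{"name": "step_arm", "arguments": {
  "increments": [
    [[0,0,0],[0,0,0]],
    [[0,0,0],[0,0,0]],
    [[0,0,0.5],[0,0,0]],
    [[0,0,1],[0,0,0]],
    [[0,0,2],[0,0,0]],
    [[0,0,2],[0,0,0]],
    [[0.3,-1,0.5],[0,0,0]],
    [[0.8,-2.5,0],[0,0,0]],
    [[1.4,-4.5,0],[0,0,0]],
    [[1.4,-4.5,0],[0,0,0]]
  ]
}}

```text
clock: 35.45
tool_pos: [0.5359, 0.1865, 0.1464]
eef_rot: [-0.001, 1.0, -0.0, -0.0]
contact_force: [1.5, -0.8, -2.0]
opening: 0.307
finger_force: 27.7
```

{"name": "step_arm", "arguments": {
  "increments": [
    [[1.4,-4.5,0],[0,0,0]],
    [[1.4,-4.5,0],[0,0,0]],
    [[1.4,-4.5,0],[0,0,0]],
    [[1.4,-4.5,0],[0,0,0]],
    [[1.2,-3.5,0],[0,0,0]],
    [[0.8,-1.7,0],[0,0,0]],
    [[0,-0.4,0],[0,0,0]],
    [[0,0,-1],[0,0,0]],
    [[0,0,-1],[0,0,0]],
    [[0,0,-1],[0,0,0]]
  ]
}}

```text
clock: 36.45
tool_pos: [0.6109, -0.0457, 0.1154]
eef_rot: [-0.001, 1.0, 0.001, -0.001]
contact_force: [0.4, 0.1, -1.4]
opening: 0.309
finger_force: 28.0
```

{"name": "step_arm", "arguments": {
  "increments": [
    [[0,0,-1],[0,0,0]],
    [[0,0,-0.6],[0,0,0]],
    [[0,0,-0.5],[0,0,0]],
    [[0,0,-0.4],[0,0,0]],
    [[0,0,-0.2],[0,0,0]],
    [[0,0,-0.1],[0,0,0]],
    [[0,0,0],[0,0,0]],
    [[0,0,0],[0,0,0]],
    [[0,0,0],[0,0,0]],
    [[0,0,0],[0,0,0]]
  ]
}}

```text
clock: 37.45
tool_pos: [0.6119, -0.048, 0.0887]
eef_rot: [0.0, 1.0, 0.0, 0.0]
contact_force: [-0.4, 0.2, -1.7]
opening: 0.312
finger_force: 28.0
```

{"name": "step_arm", "arguments": {
  "increments": [
    [[0,-0.2,0],[0,0,0]],
    [[0,0,-0.1],[0,0,0]],
    [[0,0,-0.1],[0,0,0]],
    [[0,0,0],[0,0,0]],
    [[0,0,0],[0,0,0]],
    [[0,0,0],[0,0,0]],
    [[0,0,0],[0,0,0]],
    [[0,0,0],[0,0,0]],
    [[0,0,0],[0,0,0]],
    [[0,0,0],[0,0,0]]
  ]
}}

```text
clock: 38.45
tool_pos: [0.6119, -0.05, 0.0866]
eef_rot: [0.0, 1.0, -0.0, 0.0]
contact_force: [-0.5, -1.3, -0.4]
opening: 0.305
finger_force: 28.1
```

{"name": "step_arm", "arguments": {
  "increments": [
    [[0,0,0],[0,0,0]],
    [[0,0,0],[0,0,0]],
    [[0,0,0],[0,0,0]],
    [[0,0,0],[0,0,0]],
    [[0,0,0],[0,0,0]],
    [[0,0,1],[0,0,0]],
    [[0,0,3],[0,0,0]],
    [[0,0,4],[0,0,0]],
    [[0,3,0],[0,0,0]],
    [[0,5,0],[0,0,0]]
  ],
  "fingers": 0.75
}}

```text
clock: 39.45
tool_pos: [0.6135, 0.0257, 0.1687]
eef_rot: [0.005, 1.0, -0.002, 0.002]
contact_force: [0.5, -0.0, -0.7]
opening: 0.749
finger_force: 0.0
```

{"name": "step_arm", "arguments": {
  "increments": [
    [[-0.3,5,0],[0,0,0]],
    [[-0.3,5,0],[0,0,0]],
    [[-0.4,5,0],[0,0,0]],
    [[-0.4,5,0],[0,0,0]],
    [[-0.4,4,0],[0,0,0]],
    [[0,1.4,0],[0,0,0]],
    [[0,0,-2],[0,0,0]],
    [[0,0,-2],[0,0,0]],
    [[0,0,-1],[0,0,0]],
    [[0,0,0],[0,0,0]]
  ]
}}

```text
clock: 40.45
tool_pos: [0.5933, 0.282, 0.1154]
eef_rot: [0.001, 1.0, -0.001, -0.001]
contact_force: [-0.7, -0.4, 0.2]
opening: 0.746
finger_force: 0.0
```

{"name": "step_arm", "arguments": {
  "increments": [
    [[0,0,-1.5],[0,0,0]],
    [[0,0,-1.5],[0,0,0]],
    [[0,0,-1],[0,0,0]],
    [[0,0,-0.7],[0,0,0]],
    [[0,0,-0.3],[0,0,0]],
    [[0,0,0],[0,0,0]],
    [[0,0,0],[0,0,0]],
    [[0,0,0],[0,0,0]],
    [[0,0,0],[0,0,0]],
    [[0,0,0],[0,0,0]]
  ]
}}

```text
clock: 41.45
tool_pos: [0.594, 0.2837, 0.0669]
eef_rot: [0.0, 1.0, 0.0, 0.0]
contact_force: [1.0, -0.3, -0.6]
opening: 0.747
finger_force: 0.0
```

{"name": "step_arm", "arguments": {
  "increments": [
    [[0,0,0],[0,0,0]],
    [[0,0,0],[0,0,0]],
    [[0,0,0],[0,0,0]],
    [[0,0,0],[0,0,0]],
    [[0,0,0],[0,0,0]],
    [[0,0,0],[0,0,0]],
    [[0,0,0],[0,0,0]],
    [[0,0,0],[0,0,0]],
    [[0,0,0],[0,0,0]],
    [[0,0,0],[0,0,0]]
  ],
  "fingers": 0
}}

```text
clock: 42.45
tool_pos: [0.5939, 0.2838, 0.0666]
eef_rot: [0.0, 1.0, 0.0, 0.0]
contact_force: [-0.5, 0.5, -0.6]
opening: 0.432
finger_force: 28.0
```

{"name": "step_arm", "arguments": {
  "increments": [
    [[0,0,1],[0,0,0]],
    [[0,0,2],[0,0,0]],
    [[0,0,2],[0,0,0]],
    [[-0.4,-2,0],[0,0,0]],
    [[-0.7,-4,0],[0,0,0]],
    [[-0.8,-5,0],[0,0,0]],
    [[-0.8,-5,0],[0,0,0]],
    [[-0.8,-5,0],[0,0,0]],
    [[-0.6,-3,0],[0,0,0]],
    [[-0.3,-1.5,0],[0,0,0]]
  ]
}}

```text
clock: 43.45
tool_pos: [0.549, 0.0254, 0.1168]
eef_rot: [0.003, 1.0, -0.002, -0.001]
contact_force: [0.2, -0.4, -1.8]
opening: 0.435
finger_force: 28.4
```

{"name": "step_arm", "arguments": {
  "increments": [
    [[0,-0.5,0],[0,0,0]],
    [[0,0,-1],[0,0,0]],
    [[0,0,-1],[0,0,0]],
    [[0,0,-1],[0,0,0]],
    [[0,0,-0.8],[0,0,0]],
    [[0,0,-0.5],[0,0,0]],
    [[0,0,-0.3],[0,0,0]],
    [[0,0,-0.2],[0,0,0]],
    [[0,0,-0.1],[0,0,0]],
    [[0,0,0],[0,0,0]]
  ]
}}

```text
clock: 44.45
tool_pos: [0.5503, 0.0254, 0.0677]
eef_rot: [0.0, 1.0, 0.0, 0.0]
contact_force: [0.3, 0.4, -2.9]
opening: 0.431
finger_force: 28.4
```

{"name": "step_arm", "arguments": {
  "increments": [
    [[0,-0.1,-0.1],[0,0,0]],
    [[0,0,-0.1],[0,0,0]],
    [[0,0,0],[0,0,0]],
    [[0,0,0],[0,0,0]],
    [[0,0,0],[0,0,0]],
    [[0,0,0],[0,0,0]],
    [[0,0,0],[0,0,0]],
    [[0,0,0],[0,0,0]],
    [[0,0,0],[0,0,0]],
    [[0,0,0],[0,0,0]]
  ]
}}

```text
clock: 45.45
tool_pos: [0.5507, 0.0245, 0.0664]
eef_rot: [0.0, 1.0, 0.0, 0.001]
contact_force: [-0.8, 0.5, 6.4]
opening: 0.435
finger_force: 28.7
```

{"name": "step_arm", "arguments": {
  "increments": [
    [[0,0,0],[0,0,0]],
    [[0,0,0],[0,0,0]],
    [[0,0,0],[0,0,0]],
    [[0,0,0],[0,0,0]],
    [[0,0,0],[0,0,0]],
    [[0,0,1],[0,0,0]],
    [[0,0,3],[0,0,0]],
    [[0,0,4],[0,0,0]],
    [[0,3,0],[0,0,0]],
    [[0,5,0],[0,0,0]]
  ],
  "fingers": 0.8
}}

```text
clock: 46.45
tool_pos: [0.5518, 0.1006, 0.1475]
eef_rot: [0.004, 1.0, -0.001, 0.002]
contact_force: [0.2, 0.2, -1.0]
opening: 0.8
finger_force: 0.0
```

{"name": "step_arm", "arguments": {
  "increments": [
    [[0.4,5,0],[0,0,0]],
    [[0.4,5,0],[0,0,0]],
    [[0.4,5,0],[0,0,0]],
    [[0.4,5,0],[0,0,0]],
    [[0.4,5,0],[0,0,0]],
    [[0,3,0],[0,0,0]],
    [[0,0.3,0],[0,0,0]],
    [[0,0,-2],[0,0,0]],
    [[0,0,-1],[0,0,0]],
    [[0,0,0],[0,0,0]]
  ],
  "fingers": 1
}}

```text
clock: 47.45
tool_pos: [0.5695, 0.3841, 0.114]
eef_rot: [0.001, 1.0, -0.002, -0.001]
contact_force: [0.6, 0.0, -0.2]
opening: 1.0
finger_force: 0.0
```

{"name": "step_arm", "arguments": {
  "increments": [
    [[0.1,0.2,-1],[0,0,0]],
    [[0,0,-1.5],[0,0,0]],
    [[0,0,-1.5],[0,0,0]],
    [[0,0,-1],[0,0,0]],
    [[0,0,-0.6],[0,0,0]],
    [[0,0,-0.2],[0,0,0]],
    [[0,0,0],[0,0,0]],
    [[0,0,0],[0,0,0]],
    [[0,0,0],[0,0,0]],
    [[0,0,0],[0,0,0]]
  ]
}}

```text
clock: 48.45
tool_pos: [0.5714, 0.3888, 0.0581]
eef_rot: [0.0, 1.0, 0.0, 0.0]
contact_force: [0.2, 0.9, 0.4]
opening: 1.0
finger_force: 0.0
```

{"name": "step_arm", "arguments": {
  "increments": [
    [[0,0,0],[0,0,0]],
    [[0,0,0],[0,0,0]],
    [[0,0,0],[0,0,0]],
    [[0,0,0],[0,0,0]],
    [[0,0,0],[0,0,0]],
    [[0,0,0],[0,0,0]],
    [[0,0,0],[0,0,0]],
    [[0,0,0],[0,0,0]],
    [[0,0,0],[0,0,0]],
    [[0,0,0],[0,0,0]]
  ],
  "fingers": 0
}}

```text
clock: 49.45
tool_pos: [0.5712, 0.388, 0.0575]
eef_rot: [0.0, 1.0, -0.0, -0.0]
contact_force: [-0.4, -2.9, 2.0]
opening: 0.547
finger_force: 30.0
```

{"name": "step_arm", "arguments": {
  "increments": [
    [[0,0,1],[0,0,0]],
    [[0,0,2],[0,0,0]],
    [[0,0,2],[0,0,0]],
    [[0.3,-2,0],[0,0,0]],
    [[0.6,-4,0],[0,0,0]],
    [[0.7,-5,0],[0,0,0]],
    [[0.8,-5,0],[0,0,0]],
    [[0.8,-5,0],[0,0,0]],
    [[0.6,-4,0],[0,0,0]],
    [[0.4,-2.5,0],[0,0,0]]
  ]
}}

```text
clock: 50.45
tool_pos: [0.6134, 0.1107, 0.1075]
eef_rot: [0.002, 1.0, -0.001, 0.0]
contact_force: [0.6, -0.1, -3.9]
opening: 0.546
finger_force: 30.0
```

{"name": "step_arm", "arguments": {
  "increments": [
    [[0.2,-1.5,0],[0,0,0]],
    [[0,-0.4,0],[0,0,0]],
    [[0,0,-1],[0,0,0]],
    [[0,0,-1],[0,0,0]],
    [[0,0,-1],[0,0,0]],
    [[0,0,-0.8],[0,0,0]],
    [[0,0,-0.5],[0,0,0]],
    [[0,0,-0.3],[0,0,0]],
    [[0,0,-0.2],[0,0,0]],
    [[0,0,0],[0,0,0]]
  ]
}}

```text
clock: 51.45
tool_pos: [0.6149, 0.0964, 0.0595]
eef_rot: [0.0, 1.0, 0.0, 0.0]
contact_force: [-0.3, -0.3, -4.2]
opening: 0.545
finger_force: 30.0
```

{"name": "step_arm", "arguments": {
  "increments": [
    [[0,-0.2,-0.1],[0,0,0]],
    [[0,0,-0.1],[0,0,0]],
    [[0,0,-0.1],[0,0,0]],
    [[0,0,0],[0,0,0]],
    [[0,0,0],[0,0,0]],
    [[0,0,0],[0,0,0]],
    [[0,0,0],[0,0,0]],
    [[0,0,0],[0,0,0]],
    [[0,0,0],[0,0,0]],
    [[0,0,0],[0,0,0]]
  ]
}}

```text
clock: 52.45
tool_pos: [0.6155, 0.0939, 0.0574]
eef_rot: [0.001, 1.0, -0.0, 0.001]
contact_force: [-0.4, -2.4, 6.3]
opening: 0.549
finger_force: 30.0
```

{"name": "step_arm", "arguments": {
  "increments": [
    [[0,0,0],[0,0,0]],
    [[0,0,0],[0,0,0]],
    [[0,0,0],[0,0,0]],
    [[0,0,0],[0,0,0]],
    [[0,0,0],[0,0,0]],
    [[0,0,1],[0,0,0]],
    [[0,0,3],[0,0,0]],
    [[0,0,5],[0,0,0]],
    [[0,0,4],[0,0,0]],
    [[-2,2,0],[0,0,0]]
  ],
  "fingers": 0.85
}}

```text
clock: 53.45
tool_pos: [0.6013, 0.1122, 0.193]
eef_rot: [0.004, 1.0, 0.001, 0.007]
contact_force: [0.2, -0.1, -0.5]
opening: 0.848
finger_force: 0.0
```

{"name": "step_arm", "arguments": {
  "increments": [
    [[-3,4,0],[0,0,0]],
    [[-3,4,0],[0,0,0]],
    [[-3,4,0],[0,0,0]],
    [[-3,4,0],[0,0,0]],
    [[-3,4,0],[0,0,0]],
    [[-2,4,0],[0,0,0]],
    [[-1,4,0],[0,0,0]],
    [[0,2,0],[0,0,0]],
    [[0,0,0],[0,0,0]],
    [[0,0,0],[0,0,0]]
  ]
}}

```text
clock: 54.45
tool_pos: [0.415, 0.4136, 0.1868]
eef_rot: [0.0, 1.0, -0.0, 0.0]
contact_force: [0.3, -0.3, -1.1]
opening: 0.847
finger_force: 0.0
```

```bash
python3 - <<'E'
from m import *
for v in("top","scene"):
    a,d=snap(v,v[0]+"9"); W=cloud(v,d)
    t=(.3,.75,-.15,.2)
    rect(W,t,.100,.120,"jar lid",v)
    rect(W,(.3,.59,-.03,.07),.119,.135,"sq cap",v)
    rect(W,t,.137,.155,"tall cap",v)
    rect(W,(.45,.6,-.4,-.25),.126,.155,"block",v)
    rect(W,(.55,.8,-.25,-.05),.05,.065,"tipbox",v)
    rect(W,(.65,.8,-.1,.1),.01,.02,"calc",v)
    rect(W,(.68,.8,.11,.23),.083,.095,"cup",v)
s=r.get_state();print(s["tool_pos"],s["clock"])
E
```

```text
top jar lid n 641 ctr 614.3 92.2 size 47.5 47.2 ang 10.7 zmed 110.1 mean [613.6  91.4]
top sq cap n 433 ctr 550.1 25.3 size 38.0 38.0 ang 33.5 zmed 128.5 mean [550.   25.3]
top tall cap n 242 ctr 610.0 -49.4 size 26.5 27.6 ang 88.9 zmed 146.1 mean [609.9 -49.4]
top block n 1030 ctr 530.8 -328.1 size 45.5 65.6 ang 10.6 zmed 134.3 mean [ 530.2 -326.9]
top tipbox n 2690 ctr 753.1 -184.8 size 117.7 84.8 ang 84.9 zmed 58.4 mean [ 751.5 -184.3]
top calc n 2159 ctr 742.1 -25.6 size 77.8 118.7 ang 86.0 zmed 13.6 mean [740.3 -25.5]
top cup n 165 ctr 729.3 154.6 size 62.3 72.0 ang 41.8 zmed 89.3 mean [724.7 150.6]
scene jar lid n 430 ctr 614.6 93.1 size 48.7 47.8 ang 60.2 zmed 109.5 mean [616.1  94.2]
scene sq cap n 249 ctr 550.9 24.5 size 40.0 38.7 ang 54.7 zmed 127.3 mean [552.2  26.4]
scene tall cap n 134 ctr 611.8 -49.6 size 28.1 27.1 ang 29.1 zmed 145.4 mean [612.4 -48.4]
scene block n 349 ctr 530.9 -327.3 size 49.3 66.0 ang 12.8 zmed 133.1 mean [ 532.  -324.6]
scene tipbox n 1414 ctr 753.5 -184.6 size 120.5 83.0 ang 85.0 zmed 57.5 mean [ 754.5 -181.5]
scene calc n 1350 ctr 743.8 -25.6 size 79.3 117.8 ang 85.7 zmed 13.1 mean [743.4 -25.2]
scene cup n 187 ctr 733.9 158.6 size 70.5 70.5 ang 13.8 zmed 88.7 mean [734.6 159. ]
[0.4156857  0.41222723 0.18663221] 54.55
```

View pics/s9.png

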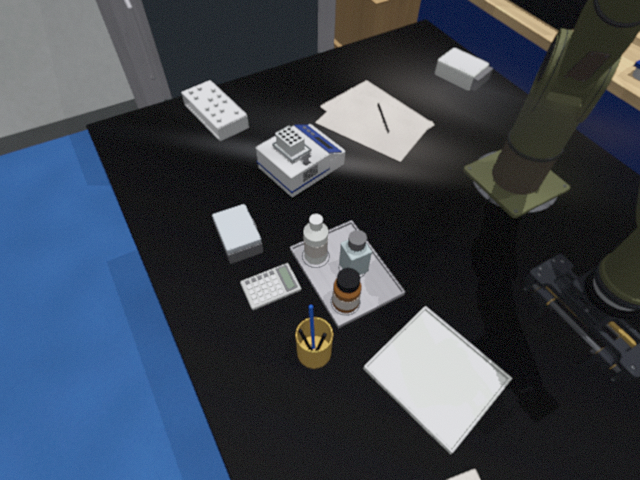

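The bottles are back within about 2 mm of where they stood: tall (316,240), square (355,255) and jar (347,290). The block sits locked in the mixer at (291,140), and the calculator, pen cup and tip box have not moved.

```bash
python3 -c "from plant import r; print(r.finish_job())"
```

```text
the job is handed in; nothing more can be done
None
```

The job is handed in at about 55 s of the 144 s limit: the block is locked down in the carrier, all three bottles are upright within about 2 mm of their starting spots, and the calculator, pen cup and tip box are undisturbed; no verdict came back.

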